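# Find the unlatched cable flap

## Task

Four identical aluminium cable flaps lie in the top of the white service duct on the microscope bench; three are latched and one has been left unlatched. Using only the fingertips, press gently near the edge of the flaps, one after another, until you find the one that rocks, then push that flap wide open, against its stop or nearly so, and leave it standing open. Do not pick anything up, and leave the things around the flaps where they are.

Things in the scene. Friction and masses are not known exactly. Their poses are not given: they have to be found in the camera images.
- duct: Fixed white metal duct on the bench, 150 mm wide (x), 490 mm long (its y from -200 to +290 mm), 100 mm high; origin on the bench, under the middle of the row of flaps. Flaps a, b, c, d lie in a row along its y at -142.5, -47.5, +47.5, +142.5 mm, flush in its top between 11 mm ribs; y from +190 to +290 mm is plain deck. Which flap is unlatched differs from run to run and cannot be seen.
- flap_a (a joint): Turn (rad) of flap a on its pivot: 0 closed, flush with the deck; positive with its far half (+x of the duct) pushed down, negative with its near half down; the other half rises. A latched flap gives under 0.08 (stiff spring, 10 N or more), then is hard; the unlatched one turns either way to stops at +-1.2. It is balanced and stiff (0.12 N m, about 3 N at 40 mm from the pivot) and stays where it is left.
- flap_b (a joint): Turn (rad) of flap b on its pivot: 0 closed, flush with the deck; positive with its far half (+x of the duct) pushed down, negative with its near half down; the other half rises. A latched flap gives under 0.08 (stiff spring, 10 N or more), then is hard; the unlatched one turns either way to stops at +-1.2. It is balanced and stiff (0.12 N m, about 3 N at 40 mm from the pivot) and stays where it is left.
- flap_c (a joint): Turn (rad) of flap c on its pivot: 0 closed, flush with the deck; positive with its far half (+x of the duct) pushed down, negative with its near half down; the other half rises. A latched flap gives under 0.08 (stiff spring, 10 N or more), then is hard; the unlatched one turns either way to stops at +-1.2. It is balanced and stiff (0.12 N m, about 3 N at 40 mm from the pivot) and stays where it is left.
- flap_d (a joint): Turn (rad) of flap d on its pivot: 0 closed, flush with the deck; positive with its far half (+x of the duct) pushed down, negative with its near half down; the other half rises. A latched flap gives under 0.08 (stiff spring, 10 N or more), then is hard; the unlatched one turns either way to stops at +-1.2. It is balanced and stiff (0.12 N m, about 3 N at 40 mm from the pivot) and stays where it is left.
- flap_a_mid (a point): Centre of flap a's opening, level with the deck's top (fixed to the duct, same axes; does not turn with the flap). Flap: 120 mm along x, 80 mm along y, 6 mm thick, pivoting on a line along y 3 mm below this point. Under it is a hollow well, 124 by 84 mm, empty to at least 70 mm below the deck if the flap is unlatched.
- flap_b_mid (a point): Centre of flap b's opening, level with the deck's top (fixed to the duct, same axes; does not turn with the flap). Flap: 120 mm along x, 80 mm along y, 6 mm thick, pivoting on a line along y 3 mm below this point. Under it is a hollow well, 124 by 84 mm, empty to at least 70 mm below the deck if the flap is unlatched.
- flap_c_mid (a point): Centre of flap c's opening, level with the deck's top (fixed to the duct, same axes; does not turn with the flap). Flap: 120 mm along x, 80 mm along y, 6 mm thick, pivoting on a line along y 3 mm below this point. Under it is a hollow well, 124 by 84 mm, empty to at least 70 mm below the deck if the flap is unlatched.
- flap_d_mid (a point): Centre of flap d's opening, level with the deck's top (fixed to the duct, same axes; does not turn with the flap). Flap: 120 mm along x, 80 mm along y, 6 mm thick, pivoting on a line along y 3 mm below this point. Under it is a hollow well, 124 by 84 mm, empty to at least 70 mm below the deck if the flap is unlatched.
- lens_tin: Loose round tin, 50 mm across, 24 mm high, standing on the plain end of the duct's deck; origin at the centre of its underside. Bystander.
- bottle: Loose white plastic bottle, 64 mm across, 150 mm high, on the bench past the duct's -y end; origin at the centre of its underside. Bystander.
- wafer_box: Loose flat square carrier box, 118 by 118 mm, 52 mm high, on the bench beyond the duct; origin at the centre of its underside. Bystander.
- scanner: Loose hand-held code scanner lying on its side on the bench beyond the duct, about 110 by 150 mm, 40 mm high; origin under the rear of its body. Bystander.

How it is judged:
By the outcome, as a careful person would: the job done as asked, in the order asked, and still so for the second after the job is handed in, with the robot touching nothing.
It also fails if it takes over 48 s, if anything falls off the work surface, if the arm or the gripper's body presses on something with over 40 N, if the wrist force passes 120 N, or if a joint passes its speed limit or range.

## Robot

A 6-joint arm with a two-finger parallel gripper is mounted at the origin on the work surface. World frame = base frame: x ahead of the robot, y to its left, z up, the work surface at z = 0. Lengths are in m, angles in rad, forces in N, time in s.
With the tool pointing down it reaches from about 0.3 to 0.775 m from the base axis. Payload 14.6 kg.
Tool frame: the origin (TCP) lies on the centre line of the jaws, within the pads' length; the fingertips stand 14 mm ahead of it and the grasp point (between the pads) lies 5 mm behind it; x points along the fingers, y is the direction in which the jaws open and shut, and the axes are right-handed (so a half turn about x gives the same grasp; the last joint's range is limited). The gripper opens to 94 mm and grips with 3 to 60 N. Pads are 16 mm wide; open, the fingers measure 119 mm over their backs; the gripper's body (75 mm by 177 mm) begins 78 mm behind the grasp point.
Start: joints at [1.263, 0.3, 1.521, -0, 1.321, -0.067], TCP at [0.131, 0.534, 0.219] pointing down, gripper open.
Joint ranges: [-3.03, 3.03], [-0.79, 2.21], [0.23, 2.52], [-1.04, 4.18], [0, 3.07], [-2.55, 2.55]. Speed limits (rad/s): [2.22, 2.22, 2.57, 3.14, 3.14, 3.14].

## Interface

Orientations are given as [roll, pitch, yaw] about the fixed x, y, z axes, in that order (R = Rz(yaw) Ry(pitch) Rx(roll)).
In Python, from station import * gives the robot as it stands. The module is installed in compiled form; this text tells all that it offers.
- The arm moves only by the shell command python3 -m handwheel 'ROWS' [FORCE]. ROWS is JSON, a list of rows, each a list of 3 entries, a list of its own where there are three numbers: the shift along the tool's x, y, z in mm, then the turn about the tool's x in rad, then the gripper command: -1 is fully open, 1 is shut, values between are in proportion. In form: [[[dx, dy, dz], spin, gripper], ...]. A call has exactly 5 rows; each row is the pose to reach, as a shift and turn from the pose measured when the call began, along the tool's axes at that moment; what a row does not reach only later rows make up. A row lasts 1/10 s, in which the tool goes at most 50 mm and 8.59 degrees, less where a joint would pass 70% of its speed; a pose out of reach is approached as far as the arm can. A call with a gripper value outside its range is refused whole. The fingers move at their own pace and stop on an object; FORCE is the grip in N (left out, the last holds). Time passes only in rows, so rows that repeat a pose let the fingers close, or fill a call up. It gives the time, the measured TCP pose, the force and the opening at its end, in the units of the state.
- get_obs(): the state, without advancing time (a new reading comes with each control period).
- camera(name): name is "scene" or "side" or "wrist"; returns (picture, depth): 420x560x3 uint8, blue, green, red; 420x560 float32, m along the optical axis (not along the pixel's ray), 0 where there is no reading.
- camera_info(name): a dict with "fx", "fy", "cx", "cy" (pixels), "k1" (the pictures are not rectified: a ray, as slopes to the right and down, at radius r is drawn at 1 + k1 r^2 times it, then the intrinsics apply), "extrinsics" (4x4, takes a point from camera to world coordinates). Camera axes: x right, y down, z forward; pixel columns grow to the right and rows downward; lengths in m; the calibration is good to about 2 mm. A picture is of the moment at which its call begins: read the wrist's pose just before it. camera_info takes no time and is no camera call; for the wrist camera it gives the pose at the moment of the call.
- hand_in(): hands the job in, once; it reports no verdict.
The state is a dict: "time_s": time; "qpos": joint angles; "joint_vel": joint speeds; "tau": joint torques, N m; "ee_pos": TCP position; "eef_rot": TCP orientation; "force": force on the tool from outside, world axes, zero at the start; "moment": the same for the moment, N m; "grip_width": finger opening in m.
Only numpy, scipy, OpenCV 4.12 (cv2) and the standard library are available. Lean on these libraries where they do the work, as an engineer would, in place of code of your own. Each camera call takes 0.05 s, during which the arm holds its last target. There are 200 camera calls.

## Working session

There is one attempt and no reset: what is moved stays moved. The work goes in short steps, Python scripts to look and compute and a shell command to move; the robot and the scene stay as the last step left them, time stands still between calls to the robot, and variables do not carry over. Pictures are saved under pics/ and viewed, about 8 in all and at most 12, crops included, and the job is handed in when it is done.

```bash
mkdir -p pics; cat > h.py <<'E'
from station import *
import numpy as np, cv2
from scipy.spatial.transform import Rotation as R
def cloud(depth,ci):
    h,w=depth.shape
    u,v=np.meshgrid(np.arange(w),np.arange(h))
    K=np.array([[ci['fx'],0,ci['cx']],[0,ci['fy'],ci['cy']],[0,0,1.]])
    p=cv2.undistortPoints(np.stack([u,v],-1).reshape(-1,1,2).astype(np.float64),K,np.array([ci['k1'],0,0,0.])).reshape(h,w,2)
    P=np.dstack([p*depth[...,None],depth])
    E=np.array(ci['extrinsics'])
    return P@E[:3,:3].T+E[:3,3]
E
python3 - <<'E'
from h import *
print(get_obs())
for n in ("scene","side"):
    im,d=camera(n); ci=camera_info(n); print(n,ci)
    cv2.imwrite(f"pics/{n}0.png",im); np.savez(f"{n}0.npz",im=im,P=cloud(d,ci),d=d)
E
```

```text
{'time_s': 0.0, 'qpos': array([ 1.26341627e+00,  3.00453409e-01,  1.52158615e+00,  3.66368476e-05,
        1.32071067e+00, -6.66329215e-02]), 'joint_vel': array([-6.92594653e-05,  1.35950477e-03, -7.75469187e-04,  4.15651586e-04,
        1.31774543e-03,  4.54811465e-04]), 'tau': array([ 3.12139919e-04, -5.31820428e+01, -3.52732337e+01,  7.08386069e-02,
        2.45554018e-02, -9.47714125e-05]), 'ee_pos': array([0.13107097, 0.53389534, 0.21889389]), 'eef_rot': array([-1.66807569,  1.56963821, -1.90883191]), 'force': array([-0.23364829, -0.33637499,  0.36478498]), 'moment': array([ 0.00980157, -0.00853972, -0.00846205]), 'grip_width': 0.09411774654668154}
scene {'fx': 446.36907821668916, 'fy': 446.36907821668916, 'cx': 278.7562679872024, 'cy': 211.24197076044462, 'k1': -0.08910076318456264, 'extrinsics': array([[-0.79602117,  0.46767905, -0.38422207,  1.09003726],
       [ 0.60517147,  0.60358816, -0.51908461,  0.58877508],
       [-0.0108531 , -0.64572257, -0.76349497,  0.98480556],
       [ 0.        ,  0.        ,  0.        ,  1.        ]])}
side {'fx': 421.4038267176486, 'fy': 421.4038267176486, 'cx': 280.7031352052129, 'cy': 213.6102482141445, 'k1': -0.06570986442526117, 'extrinsics': array([[ 0.95521921, -0.21101745,  0.20743169,  0.41257419],
       [-0.2958701 , -0.67132555,  0.67954609, -0.69524815],
       [-0.00414189, -0.71048831, -0.70369681,  0.79414942],
       [ 0.        ,  0.        ,  0.        ,  1.        ]])}
```

View pics/scene0.png

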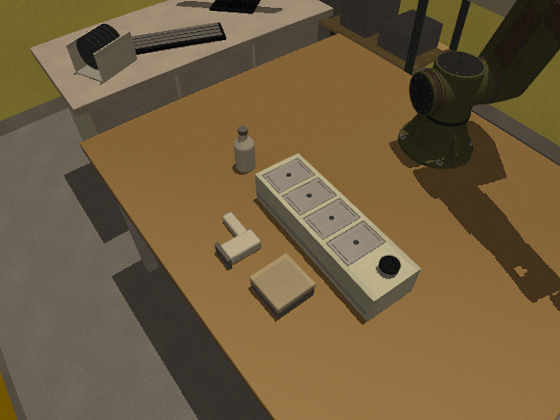

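View pics/side0.png

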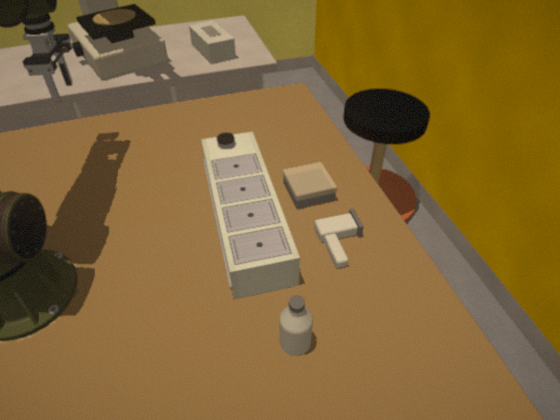

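The scene view shows the duct running from (290,160) to (390,310), with four flaps whose dark pivot dots are at (289,175), (309,196), (332,218) and (356,242). The tin is at (390,265). The side view agrees: dots at (260,244), (250,215), (243,189) and (236,166), tin at (226,140), bottle at (296,325).

```bash
python3 - <<'E'
from h import *
pix={'scene':[(289,175),(309,196),(332,218),(356,242)],'side':[(260,244),(250,215),(243,189),(236,166)]}
for n in pix:
    z=np.load(n+"0.npz"); P=z['P'];d=z['d'];im=z['im']
    box=(P[...,0]>.1)&(P[...,0]<.9)&(P[...,1]>-.5)&(P[...,1]<.6)&(d>0)
    m=box&(abs(P[...,2]-.1)<.008)
    m8=m.astype(np.uint8); c,l,s,_=cv2.connectedComponentsWithStats(m8)
    k=1+np.argmax(s[1:,4]); q=P[l==k]
    r=cv2.minAreaRect(q[:,:2].astype(np.float32)*1000); print(n,r,np.median(q[:,2]))
    g=im.min(2) if 0 else cv2.cvtColor(im,cv2.COLOR_BGR2GRAY)
    for u,v in pix[n]:
        w=g[v-5:v+6,u-5:u+6].astype(float); a=np.clip(np.median(w)-25-w,0,None); yy,xx=np.mgrid[v-5:v+6,u-5:u+6]
        uu,vv=(a*xx).sum()/a.sum(),(a*yy).sum()/a.sum()
        ci=camera_info(n);K=np.array([[ci['fx'],0,ci['cx']],[0,ci['fy'],ci['cy']],[0,0,1.]])
        p=cv2.undistortPoints(np.array([[[uu,vv]]]),K,np.array([ci['k1'],0,0,0.]))[0,0]
        E=ci['extrinsics'];ray=E[:3,:3]@[p[0],p[1],1];t=(.1-E[2,3])/ray[2]
        print((E[:3,3]+t*ray).round(4),(uu.round(1),vv.round(1)))
    o=box&(P[...,2]>.108)&(np.hypot(P[...,0],P[...,1])>.35)
    c,l,s,_=cv2.connectedComponentsWithStats(o.astype(np.uint8))
    for k in range(1,c):
        if s[k,4]>30: print('high',P[l==k].mean(0).round(3),P[l==k].max(0).round(3),s[k,4])
E
```

```text
scene ((551.8535766601562, 83.58062744140625), (493.6416931152344, 154.9371795654297), 87.46449279785156) 0.10029836670620162
[ 0.5424 -0.1038  0.1   ] (np.float64(288.2), np.float64(174.4))
[ 0.5471 -0.0086  0.1   ] (np.float64(308.7), np.float64(195.1))
[0.5509 0.0858 0.1   ] (np.float64(331.1), np.float64(217.3))
[0.5549 0.1812 0.1   ] (np.float64(355.7), np.float64(241.8))
high [ 0.568 -0.29   0.13 ] [ 0.59  -0.272  0.155] 204
high [0.554 0.287 0.124] [0.576 0.31  0.13 ] 364
side ((551.8658447265625, 84.97323608398438), (494.6568298339844, 151.06825256347656), 87.40437316894531) 0.1011155408365465
[ 0.5441 -0.1015  0.1   ] (np.float64(259.1), np.float64(244.2))
[ 0.5482 -0.0065  0.1   ] (np.float64(250.2), np.float64(214.6))
[0.5523 0.0884 0.1   ] (np.float64(242.4), np.float64(188.6))
[0.5568 0.1839 0.1   ] (np.float64(235.7), np.float64(165.5))
high [0.14  0.482 0.383] [0.195 0.6   0.53 ] 3240
high [0.549 0.28  0.122] [0.575 0.311 0.129] 231
high [ 0.56  -0.303  0.132] [ 0.585 -0.28   0.154] 526
```

```bash
cat >> h.py <<'E'
yaw=-0.0438; O=np.array([.5497,.0397,.1005]); FY=dict(a=-.1425,b=-.0475,c=.0475,d=.1425)
Dx=np.array([np.cos(yaw),np.sin(yaw),0]);Dy=np.array([-np.sin(yaw),np.cos(yaw),0])
def tip(o=None):
    o=o or get_obs(); T=R.from_euler('xyz',o['eef_rot']).as_matrix()
    p=o['ee_pos']+.014*T[:,0]-O
    return (np.array([p@Dx,p@Dy,p[2]])*1000).round(1),T
def go(f,x,z):   # tip target, duct frame mm -> shift in tool axes, spin
    o=get_obs(); t,T=tip(o)
    g=(x*Dx+z*np.array([0,0,1]))/1000+O+FY[f]*Dy
    s=T.T@(g-.014*T[:,0]-o['ee_pos'])*1000
    yt=T.T@Dy; a=np.arctan2(yt[2],yt[1]); a=(a+np.pi/2)%np.pi-np.pi/2
    print('t',round(o['time_s'],2),'tip',t,'axes z',T[2].round(3),'F',o['force'].round(1),'w',round(o['grip_width'],3),'q6',o['qpos'][5].round(2)); print(f,x,z,'shift',s.round(1),'spin',a.round(3))
E
python3 - <<'E'
from h import *
go('d',-46,40); go('d',-46,5)
E
```

```text
t 0.1 tip [-439.8  475.4  104.4] axes z [-1.    -0.001 -0.   ] F [ 0.3  0.  -0.5] w 0.094 q6 -0.07
d -46 40 shift [  64.7 -249.4  451.4] spin -0.197
t 0.1 tip [-439.8  475.4  104.4] axes z [-1.    -0.001 -0.   ] F [ 0.3  0.  -0.5] w 0.094 q6 -0.07
d -46 5 shift [  99.7 -249.3  451.4] spin -0.197
```

```bash
python3 -m handwheel '[[[0,-24,44],-0.04,1],[[0,-48,87],-0.08,1],[[0,-72,130],-0.12,1],[[0,-96,174],-0.16,1],[[0,-120,217],-0.197,1]]' 20; python3 -c "
from h import *
go('d',-46,60)"
```

```text
time_s: 0.6
ee_pos: [0.3143, 0.364, 0.219]
eef_rot: [-1.905, 1.57, -1.947]
force: [0.5, 0.9, -0.7]
grip_width: 0.0572
t 0.6 tip [-249.4  313.7  104.5] axes z [-1.    -0.001 -0.   ] F [ 0.5  0.9 -0.7] w 0.057 q6 -0.75
d -46 60 shift [  44.6 -171.5  203.1] spin 0.002
```

```bash
python3 -m handwheel '[[[5,-31,37],0,1],[[10,-62,74],0,1],[[15,-93,111],0,1],[[20,-124,148],0,1],[[25,-155,184],0,1]]'; python3 -c "
from h import *
go('d',-46,10)"
```

```text
time_s: 1.1
ee_pos: [0.4928, 0.1997, 0.1937]
eef_rot: [-2.062, 1.569, -2.104]
force: [0.6, 0.8, -0.0]
grip_width: 0.0176
t 1.1 tip [-63.9 157.3  79.2] axes z [-1.    -0.001 -0.001] F [ 0.6  0.8 -0. ] w 0.018 q6 -1.21
d -46 10 shift [ 69.2 -14.7  17.9] spin 0.002
```

```bash
python3 -m handwheel '[[[15,-15,18],0,1],[[30,-15,18],0,1],[[45,-15,18],0,1],[[60,-15,18],0,1],[[65,-15,18],0,1]]'; python3 - <<'E'
from h import *
go('d',-46,0)
for n in ("side",):
    im,d=camera(n); cv2.imwrite("pics/probe_d.png",cv2.resize(im[100:300,150:400],(750,600)))
E
```

```text
time_s: 1.6
ee_pos: [0.5094, 0.1836, 0.1271]
eef_rot: [-2.577, 1.567, -2.619]
force: [0.0, 0.3, -0.6]
grip_width: -0.0
t 1.6 tip [-46.6 141.9  12.6] axes z [-1.    -0.002 -0.003] F [ 0.   0.3 -0.6] w -0.0 q6 -1.25
d -46 0 shift [12.6  0.6  0.7] spin 0.002
```

View pics/probe_d.png

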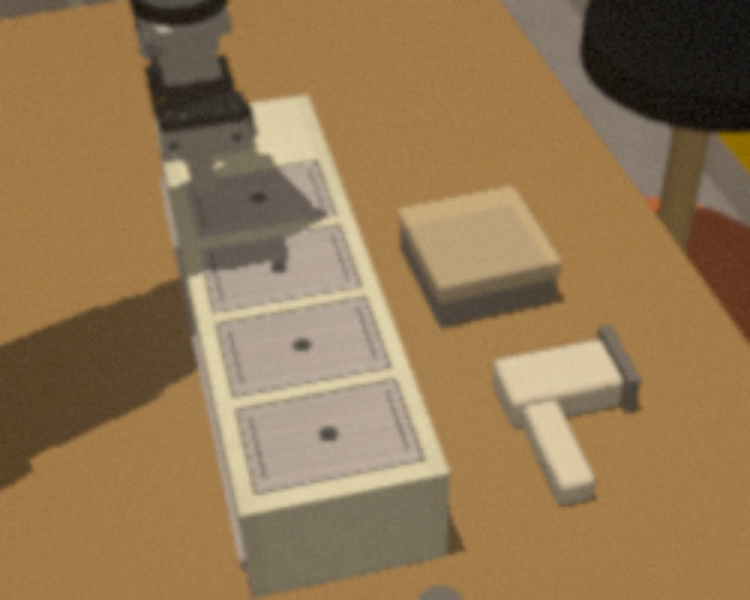

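The crop shows the closed fingers above flap d's near half, at about (205,180). Now I'll press in small steps.

```bash
python3 -m handwheel '[[[6,0,0],0,1],[[10,0,0],0,1],[[11,0,0],0,1],[[12,0,0],0,1],[[13,0,0],0,1]]'; python3 -c "
from h import *
go('d',-46,0)"
python3 -m handwheel '[[[1,0,0],0,1],[[2,0,0],0,1],[[2,0,0],0,1],[[2,0,0],0,1],[[2,0,0],0,1]]'; python3 -c "
from h import *
go('d',-46,0)"
```

```text
time_s: 2.15
ee_pos: [0.5095, 0.1837, 0.1144]
eef_rot: [-2.515, 1.568, -2.557]
force: [0.1, 0.4, 1.0]
grip_width: 0.0002
t 2.15 tip [-4.65e+01  1.42e+02 -1.00e-01] axes z [-1.    -0.002 -0.003] F [0.1 0.4 1. ] w 0.0 q6 -1.25
d -46 0 shift [-0.1  0.5  0.5] spin 0.002
time_s: 2.65
ee_pos: [0.5096, 0.1837, 0.1131]
eef_rot: [-2.477, 1.568, -2.519]
force: [-3.3, -1.2, 8.2]
grip_width: 0.0005
t 2.65 tip [-46.4 142.1  -1.4] axes z [-1.    -0.002 -0.002] F [-3.3 -1.2  8.2] w 0.001 q6 -1.25
d -46 0 shift [-1.4  0.4  0.4] spin 0.002
```

```bash

python3 -m handwheel '[[[1,0,0],0,1],[[2,0,0],0,1],[[2,0,0],0,1],[[2,0,0],0,1],[[2,0,0],0,1]]'; python3 -c "
from h import *
go('c',-46,12)"
```

```text
time_s: 3.15
ee_pos: [0.5096, 0.1837, 0.1125]
eef_rot: [-2.346, 1.569, -2.388]
force: [-7.7, -2.5, 16.0]
grip_width: 0.0005
t 3.15 tip [-46.4 142.1  -2. ] axes z [-1.    -0.002 -0.002] F [-7.7 -2.5 16. ] w 0.001 q6 -1.25
c -46 12 shift [-13.9 -94.6   0.2] spin 0.002
```

Flap d pushed back with 16 N after 2 mm, so it's latched. Next is c: lift, then move over.

```bash

python3 -m handwheel '[[[-14,0,0],0,1],[[-14,-30,0],0,1],[[-14,-60,0],0,1],[[-14,-95,0],0,1],[[-14,-95,0],0,1]]'; python3 -c "
from h import *
go('c',-46,0)"
```

```text
time_s: 3.65
ee_pos: [0.5056, 0.0861, 0.1267]
eef_rot: [-2.179, 1.568, -2.224]
force: [-0.7, 0.2, -0.3]
grip_width: 0.0001
t 3.65 tip [-46.1  44.4  12.2] axes z [-1.    -0.002 -0.001] F [-0.7  0.2 -0.3] w 0.0 q6 -1.43
c -46 0 shift [12.2  3.1  0.2] spin -0.001
```

```bash

python3 -m handwheel '[[[6,3,0],0,1],[[10,3,0],0,1],[[12,3,0],0,1],[[14,3,0],0,1],[[15,3,0],0,1]]'; python3 -c "
from h import *
go('c',-46,0)"
python3 -m handwheel '[[[1,0,0],0,1],[[2,0,0],0,1],[[2,0,0],0,1],[[2,0,0],0,1],[[2,0,0],0,1]]'; python3 -c "
from h import *
go('b',-46,12)"
```

```text
time_s: 4.15
ee_pos: [0.5055, 0.0899, 0.1125]
eef_rot: [-2.362, 1.568, -2.406]
force: [-10.6, 0.2, 20.0]
grip_width: 0.0003
t 4.15 tip [-46.3  48.2  -2. ] axes z [-1.    -0.002 -0.002] F [-10.6   0.2  20. ] w 0.0 q6 -1.42
c -46 0 shift [-2.  -0.7  0.3] spin 0.0
time_s: 4.65
ee_pos: [0.5055, 0.09, 0.112]
eef_rot: [-2.06, 1.568, -2.103]
force: [-11.8, -5.1, 21.1]
grip_width: 0.0003
t 4.65 tip [-46.4  48.3  -2.5] axes z [-1.    -0.002 -0.001] F [-11.8  -5.1  21.1] w 0.0 q6 -1.42
b -46 12 shift [-14.3 -95.9   0.2] spin 0.001
```

Flap c is latched too, at 21 N. Next is b.

```bash

python3 -m handwheel '[[[-14,0,0],0,1],[[-14,-30,0],0,1],[[-14,-65,0],0,1],[[-14,-94,0],0,1],[[-14,-94,0],0,1]]'; python3 -c "
from h import *
go('b',-46,0)"
python3 -m handwheel '[[[6,1,0],0,1],[[10,1,0],0,1],[[12,1,0],0,1],[[13,1,0],0,1],[[14,1,0],0,1]]'; python3 -c "
from h import *
go('b',-46,0)"
```

```text
time_s: 5.15
ee_pos: [0.5015, -0.0058, 0.1261]
eef_rot: [-2.007, 1.568, -2.052]
force: [-0.2, 0.4, -0.0]
grip_width: 0.0007
t 5.15 tip [-46.2 -47.6  11.6] axes z [-1.    -0.003 -0.001] F [-0.2  0.4 -0. ] w 0.001 q6 -1.61
b -46 0 shift [11.6  0.1  0.2] spin -0.001
time_s: 5.65
ee_pos: [0.5014, -0.004, 0.1127]
eef_rot: [-2.197, 1.568, -2.241]
force: [-8.6, 3.0, 18.1]
grip_width: 0.0005
t 5.65 tip [-46.4 -45.8  -1.8] axes z [-1.    -0.002 -0.002] F [-8.6  3.  18.1] w 0.001 q6 -1.61
b -46 0 shift [-1.8 -1.7  0.4] spin 0.0
```

Flap b is latched (18 N at 1.8 mm). That leaves a, which I'll press the same way.

```bash

python3 -m handwheel '[[[-14,0,0],0,1],[[-14,-30,0],0,1],[[-14,-65,0],0,1],[[-14,-97,0],0,1],[[-14,-97,0],0,1]]'; python3 -c "
from h import *
go('a',-46,0)"
python3 -m handwheel '[[[6,0,0],0,1],[[10,0,0],0,1],[[12,0,0],0,1],[[13,0,0],0,1],[[14,0,0],0,1]]'; python3 -c "
from h import *
go('a',-46,0)"
python3 -m handwheel '[[[1,0,0],0,1],[[2,0,0],0,1],[[3,0,0],0,1],[[4,0,0],0,1],[[5,0,0],0,1]]'; python3 -c "
from h import *
go('a',-44,-15)"
```

```text
time_s: 6.15
ee_pos: [0.4971, -0.1029, 0.1267]
eef_rot: [-2.154, 1.568, -2.2]
force: [0.2, 0.8, 0.9]
grip_width: 0.0006
t 6.15 tip [ -46.3 -144.8   12.2] axes z [-1.    -0.003 -0.002] F [0.2 0.8 0.9] w 0.001 q6 -1.8
a -46 0 shift [12.2  2.3  0.3] spin -0.002
time_s: 6.65
ee_pos: [0.4972, -0.1023, 0.1128]
eef_rot: [-2.184, 1.568, -2.229]
force: [-1.9, 3.1, 3.9]
grip_width: 0.0007
t 6.65 tip [ -46.3 -144.2   -1.7] axes z [-1.    -0.003 -0.002] F [-1.9  3.1  3.9] w 0.001 q6 -1.8
a -46 0 shift [-1.7  1.7  0.3] spin -0.001
time_s: 7.15
ee_pos: [0.4973, -0.1023, 0.1078]
eef_rot: [-2.077, 1.568, -2.122]
force: [-1.3, 1.4, 3.6]
grip_width: 0.0005
t 7.15 tip [ -46.1 -144.2   -6.7] axes z [-1.    -0.002 -0.001] F [-1.3  1.4  3.6] w 0.001 q6 -1.8
a -44 -15 shift [8.3 1.7 2.2] spin -0.001
```

Flap a turns freely at about 3.6 N, reaching -6.7 mm. I'll push it open along an arc.

```bash

python3 -m handwheel '[[[4,1,2],0,1],[[8,1.5,4],0,1],[[13,1.5,6],0,1],[[18,1.5,8],0,1],[[20,1.5,11],0,1]]'; python3 -c "
from h import *
go('a',-26,-32)"
```

```text
time_s: 7.65
ee_pos: [0.5082, -0.1013, 0.087]
eef_rot: [-2.434, 1.568, -2.478]
force: [-5.3, -0.2, 1.2]
grip_width: 0.0008
t 7.65 tip [ -35.3 -142.7  -27.5] axes z [-1.    -0.002 -0.002] F [-5.3 -0.2  1.2] w 0.001 q6 -1.79
a -26 -32 shift [4.4 0.2 9.3] spin -0.001
```

```bash

python3 -m handwheel '[[[2,0,3],0,1],[[4,0,6],0,1],[[5,0,9],0,1],[[6,0,11],0,1],[[6,0,12],0,1]]'; python3 -c "
from h import *
go('a',-23,-35)"
python3 -m handwheel '[[[0,0,0.5],0,1],[[0.5,0,1],0,1],[[0.5,0,1.5],0,1],[[0.5,0,2],0,1],[[0.5,0,2],0,1]]'; python3 -c "
from h import *
go('a',-22,-35)"
```

```text
time_s: 8.15
ee_pos: [0.5192, -0.1016, 0.0799]
eef_rot: [-2.902, 1.564, -2.946]
force: [-11.0, -0.2, -0.2]
grip_width: 0.0008
t 8.15 tip [ -24.4 -142.5  -34.6] axes z [-1.    -0.002 -0.006] F [-11.   -0.2  -0.2] w 0.001 q6 -1.79
a -23 -35 shift [ 0.4 -0.   1.4] spin -0.001
time_s: 8.65
ee_pos: [0.5196, -0.1016, 0.0794]
eef_rot: [-3.022, 1.56, -3.067]
force: [-19.3, -1.0, 15.8]
grip_width: 0.0004
t 8.65 tip [ -24.  -142.5  -35.1] axes z [-1.    -0.001 -0.011] F [-19.3  -1.   15.8] w 0.0 q6 -1.78
a -22 -35 shift [-0.1  0.   2. ] spin -0.001
```

Force jumped to 25 N with almost no travel, so it's at the stop. I'll back off outward, then up.

```bash

python3 -m handwheel '[[[0,0,-5],0,1],[[0,0,-12],0,1],[[-10,0,-14],0,1],[[-40,0,-14],0,1],[[-80,0,-14],0,1]]'; 
python3 -m handwheel '[[[-45,0,-20],0,1],[[-80,0,-60],0,1],[[-80,0,-110],0,1],[[-80,0,-160],0,1],[[-80,0,-160],0,1]]'; python3 - <<'E'
from h import *
go('a',0,0)
for n in ("scene","side"):
    im,d=camera(n); ci=camera_info(n); P=cloud(d,ci); q=P-O
    X,Y,Z=q@Dx,q@Dy,q[...,2]
    m=(abs(X)<.035)&(abs(Y+.1425)<.034)&(Z>.01)&(Z<.08)&(d>0)
    print(n,m.sum(),(X[m].min(),X[m].max(),Z[m].max()) if m.any() else '', 'slope',np.arctan2(*np.linalg.svd(np.c_[X[m]-X[m].mean(),Z[m]-Z[m].mean()])[2][0][::-1]))
    z=np.load(n+"0.npz"); dd=abs(P[...,2]-z['P'][...,2])
    for nm,c in dict(tin=(.555,.285),bottle=(.565,-.295)).items():
        for PP,l in ((z['P'],'before'),(P,'after')):
            k=(np.hypot(PP[...,0]-c[0],PP[...,1]-c[1])<.06)&(PP[...,2]>.108); print(nm,l,PP[k].mean(0).round(3))
    cv2.imwrite(f"pics/{n}1.png",im)
E
```

```text
time_s: 9.15
ee_pos: [0.5059, -0.1007, 0.1601]
eef_rot: [-3.093, 1.558, -3.138]
force: [-0.0, -0.0, -0.3]
grip_width: 0.0006
time_s: 9.65
ee_pos: [0.3438, -0.093, 0.2433]
eef_rot: [-2.988, 1.561, -3.034]
force: [0.2, -0.2, -0.0]
grip_width: 0.0006
t 9.65 tip [-200.1 -141.6  128.8] axes z [-1.    -0.002 -0.01 ] F [ 0.2 -0.2 -0. ] w 0.001 q6 -1.89
a 0 0 shift [126.8  -0.4 201.4] spin -0.001
scene 91 (np.float64(0.010207086747875913), np.float64(0.026306316754455186), np.float64(0.05693209816781589)) slope 1.2761125070036732
tin before [0.554 0.287 0.124]
tin after [0.554 0.287 0.123]
bottle before [ 0.568 -0.29   0.13 ]
bottle after [ 0.568 -0.29   0.13 ]
side 327 (np.float64(0.0009435336586024305), np.float64(0.02412590196732805), np.float64(0.05535069930512762)) slope -1.9801475233668715
tin before [0.549 0.28  0.122]
tin after [0.55  0.28  0.122]
bottle before [ 0.56  -0.303  0.131]
bottle after [ 0.56  -0.303  0.131]
```

View pics/side1.png

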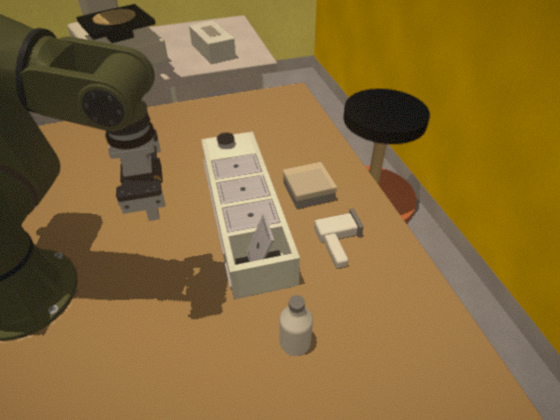

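View pics/scene1.png

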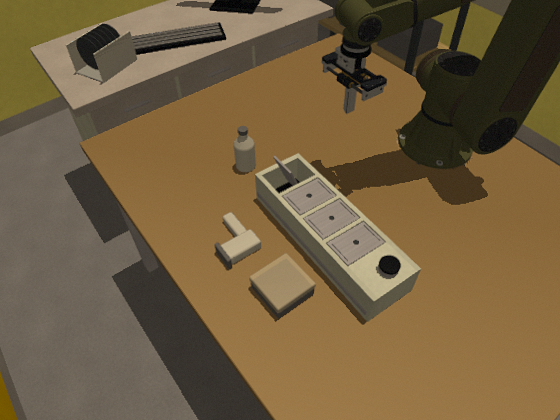

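The side view shows flap a standing steeply open at (260,240), and the scene view shows it at (286,170). The other three flaps are flush, the things around them haven't moved, and the arm is clear.

```bash
python3 -c "
from station import *
print(hand_in())"
```

```text
the job is handed in; nothing more can be done
None
```

The unlatched flap was **a**. It now stands open at or very near its stop, with its near half pushed down. I handed the job in at about 9.8 s on the robot's clock.

- **Finding it:** With the fingers closed, I pressed the near edge of d, c, b and a in turn. Flaps d, c and b stopped after 2 to 2.5 mm, pushing back with vertical forces of 16, 21 and 18 N. Flap a kept turning at only about 3.6 N.
- **Opening it:** I pushed flap a over until the force jumped to about 25 N with almost no further travel, which I took as the stop. Then I backed the fingers out and moved the arm away.
- **Last checks:**
    - **Angle:** The raised edge stands 55–57 mm above the deck, which fits the 1.2 rad stop. Line fits to the depth images gave 1.28 rad from the scene camera and 1.16 rad from the side camera. They disagree slightly, but lie on either side of the stop.
    - **Surroundings:** The tin and bottle measured within 1 mm of where they started. The box, scanner and other three flaps look unchanged in the pictures. The wrist force was back to about zero.

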